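# Load the vial rack under the blow-down head

## Robot

A 6-joint arm with a two-finger parallel gripper is mounted at the origin on a cart in front of the work surface, level with it; the furniture and walls round the work are solid. World frame = base frame: x ahead of the robot, y to its left, z up, the work surface at z = 0. Lengths are in m, angles in rad, forces in N, time in s.
With the tool pointing down it reaches from about 0.275 to 0.75 m from the base axis. Payload 10.2 kg.
Tool frame: the origin (TCP) lies between the finger pads; the fingertips stand 25 mm ahead of it and the grasp point (between the pads) lies 6 mm ahead of it; z points along the fingers, y is the direction in which the jaws open and shut (so a half turn about z gives the same grasp; the last joint's range is limited). The gripper opens to 88 mm and grips with 3 to 60 N. Pads are 18 mm wide; open, the fingers measure 123 mm over their backs; the gripper's body (75 mm by 187 mm) begins 45 mm behind the grasp point.
Start: joints at [0.976, 0.313, 1.498, -0, 1.331, -0.223], TCP at [0.191, 0.489, 0.264] pointing down, gripper open.
Joint ranges: [-2.94, 2.94], [-0.97, 2.17], [0.19, 2.56], [-1.23, 4.37], [0.02, 3.11], [-2.88, 2.88]. Speed limits (rad/s): [2.39, 2.39, 3.01, 3.14, 3.14, 3.14].

## Interface

Orientations are given as a unit quaternion [x, y, z, w].
In Python, from bench import * gives the robot as it stands.
- The arm moves only by the shell command python3 -m pendant 'ROWS' [FORCE]. ROWS is JSON, one flat list of numbers, 7 for each row, row after row: the shift along the tool's x, y, z in mm, then the turn, a rotation vector about the tool's x, y, z in degrees, then the closure, from -1 (fully open) to 1 (shut). A call has 1 to 8 rows; each row is the pose to reach, as a shift and turn from the pose measured when the call began, along the tool's axes at that moment; what a row does not reach only later rows make up. A row lasts 1/8 s, in which the tool goes at most 62.5 mm and 10.7 degrees, less where a joint would pass 70% of its speed; a pose out of reach is approached as far as the arm can. A call with a gripper value outside its range is refused whole. The fingers move at their own pace and stop on an object; FORCE is the grip in N (left out, the last holds). Time passes only in rows, so rows that repeat a pose let the fingers close. It gives the time, the measured TCP pose, the force and the opening at its end, in the units of the state.
- sense(): the state, without advancing time (a new reading comes with each control period).
- read_camera(name): name is "side" or "top" or "wrist"; returns a dict with "image" (480x640x3 uint8, red, green, blue), "K" (3x3 intrinsics, pixels), "k1" (the pictures are not rectified: a ray, as slopes to the right and down, at radius r is drawn at 1 + k1 r^2 times it, then the intrinsics apply), "R" (3x3) and "t" (3): a world point X has camera coordinates R X + t. Camera axes: x right, y down, z forward; pixel columns grow to the right and rows downward; lengths in m; the calibration is good to about 2 mm. A picture is of the moment at which its call begins. There is no depth.
- job_done(): hands the job in, once; it reports no verdict.
Trained networks look in the newest picture that a camera, given by its name, has taken for a name from the list of things; names that differ only in an ending like _2 or _b are one class to them, and where a whole thing is asked for, a point or a joint stands for the part that bears it (a point fixed in the world has none). Each returns a list of dicts, best first, with "confidence" (0 to 1); they miss things now and then, are a little off and sometimes report something else, mostly with a low value. They report only what shows in the picture. A call takes as long as a camera call.
- find_in(camera, query): "rect" ([left, top, right, bottom] in pixels, round what is visible of it).
- tip_of(camera, query): "at" ([column, row] in pixels: a listed point, or the origin of a listed thing).
The state is a dict: "time_s": time; "q": joint angles; "joint_velocities": joint speeds; "tau": joint torques, N m; "position": TCP position; "ee_rot": TCP orientation; "force": force on the tool from outside, world axes, zero at the start; "moment": the same for the moment, N m; "grip_width": opening from 0.0 (shut) to 1.0 (fully open).
Only numpy, scipy, OpenCV 4.12 (cv2) and the standard library are available. Lean on these libraries where they do the work, as an engineer would, in place of code of your own. Each camera call takes 0.05 s, during which the arm holds its last target.

## Task

Load the rack of open vials into the blow-down station: set it down flat on the station's front deck between the guide strips, coupling pin towards the station, then slide it in along the deck under the jet head until the roller catch at the back snaps over the pin and the rack sits fully home against the stop. Push gently and feel for the catch and the stop, because the stop block is set to a different depth each time; never touch the jet head, do not tip the vials, and leave the beaker, bottle and timer where they are.

Things in the scene. Friction and masses are not known exactly. Their poses are not given: they have to be found in the camera images.
- rack: Loose rack, 0.3-0.55 kg. Origin: underside, below the centre of the white vial block; +x to its coupling pin (goes in first), z up. Sled plate 54 mm wide (y), 8 thick, x -140 to +38. Block 76 x 54 mm, z 8 to 42, flat sides 54 apart for gripping; balance point near x = -24. 12 open glass vials, fixed, rise to z = 48.
- rack_post (a point): Front face of the rack's black upright grip post, 25 mm above the sled's underside; on the rack at x = -140, y = 0, z = 25 mm. The post is 22 (x) x 30 (y) mm, z 8 to 46 mm; it may be pinched across y or pushed on this face. Axes as rack.
- rack_pin (a point): Centre of the rack's upright steel coupling pin, 14 mm in diameter, on a neck 6 mm wide; on the rack at x = +60, y = 0, z = 20 mm (pin z 14 to 26). Its nose is 7 mm further on.
- station: Fixed blow-down station. Origin on the bench, on the centre line, under the front edge of the jet head; +x inwards (the way the rack slides in), z up. Deck 116 mm wide, x -135 to +165, top at z = 10 mm. The sled's post end may overhang the deck's front edge. The front deck in front of the head is where the rack is set down.
- deck_mouth (a point): On the deck (z = 10 mm) at the station's origin, axes as station. Guide strips, 6 mm high: 66 mm apart from x = -130 to -30, tapering to 57 at about x = +5, then on to +103 mm. The polished deck lets the sled glide with 1 to 2 N.
- catch_bed (a point): Front end of the fixed bed of the stop block and roller catch: station x = 99, z = 10 mm; axes as station. The stop face lies 0 to 36 mm beyond this point; this setting differs each time, is not given and must be felt. So at home the rack's origin is at station x = +32 to +68 mm.
- rack_switch (a joint): Sprung rack-present plunger in the stop face, m: 0 = out, 0.003 = flush (rack home); first touched 3 mm before home. The rollers begin to resist 12 mm before home, are widest 3.5 mm before (push of 6 to 12 N), then close behind the pin and draw it to the solid stop. Keep the push on the stop under 20 N: more than about 25 N is too hard.
- jet_head: The overhang, fixed to the station (same origin and axes): grey plate x 0 to 110, 108 mm wide, z 88 to 104 mm, on two cheeks 44 mm either side of the centre line. Three steel slit gas bars under it along x, lower edges z = 66 mm: 8 mm above the vial tops when the sled lies on the deck. Knobs on top to z = 117 mm. Do not touch.
- beaker: Bystander: clear beaker, 55 mm diameter, 71 mm high; origin at the centre of its base.
- amber_bottle: Bystander: amber bottle with a cap, 55 mm diameter, 106 mm high; origin at the centre of its base.
- timer: Bystander: white wedge-shaped dial timer, 63 x 68 x 57 mm; origin at the centre of its base.

How it is judged:
By the outcome, as a careful person would: the job done as asked, in the order asked, and still so for the second after the job is handed in, with the robot touching nothing.
It also fails if it takes over 64 s, if anything falls off the work surface, if the arm or the gripper's body presses on something with over 40 N, if the wrist force passes 120 N, or if a joint passes its speed limit or range.

## Working session

There is one attempt and no reset: what is moved stays moved. The work goes in short steps, Python scripts to look and compute and a shell command to move; the robot and the scene stay as the last step left them, time stands still between calls to the robot, and variables do not carry over. Pictures are saved under pics/ and viewed, and the job is handed in when it is done.

```bash
ls; mkdir -p pics
cat > h.py <<'E'
from bench import *
import numpy as np, cv2
from scipy.spatial.transform import Rotation as Ro
def ray(c,px):
    K=c["K"];k=c["k1"]
    d=np.array([(px[0]-K[0][2])/K[0][0],(px[1]-K[1][2])/K[1][1]]);u=d.copy()
    for _ in range(30): u=d/(1+k*(u@u))
    R=np.array(c["R"]);t=np.array(c["t"])
    v=R.T@np.array([u[0],u[1],1]);return -R.T@t,v/np.linalg.norm(v)
def atz(c,px,z):
    o,v=ray(c,px);return o+v*(z-o[2])/v[2]
def tri(l):
    A=np.zeros((3,3));b=np.zeros(3)
    for o,v in l:
        P=np.eye(3)-np.outer(v,v);A+=P;b+=P@o
    X=np.linalg.solve(A,b);return X,[np.linalg.norm((np.eye(3)-np.outer(v,v))@(X-o)) for o,v in l]
def proj(c,X):
    p=np.array(c["R"])@np.array(X)+np.array(c["t"]);u=p[:2]/p[2];u=u*(1+c["k1"]*(u@u))
    K=c["K"];return [K[0][0]*u[0]+K[0][2],K[1][1]*u[1]+K[1][2]]
E
python3 - <<'E'
from h import *
cs={}
for n in ["side","top","wrist"]:
    c=read_camera(n);cs[n]=c;cv2.imwrite(f"pics/{n}0.png",c["image"][:,:,::-1])
    print(n,-np.array(c["R"]).T@np.array(c["t"]))
    for q in ["rack","rack_post","rack_pin","station","deck_mouth","catch_bed"]:
        r=tip_of(n,q)
        for d in r[:2]:print(n,q,np.round(d["at"],1),round(d["confidence"],2))
s=sense();print(s)
E
```

```text
pics
side [0.30235062 0.54619322 0.91435789]
side rack [382.9 173. ] 0.71
side rack_post [440.8 177.7] 0.95
side rack_pin [361.5 161.5] 0.77
side deck_mouth [253.2 291.8] 0.81
side deck_mouth [255.7 297.8] 0.31
top [0.49860029 0.04915197 1.38535729]
top rack [446.1 254. ] 0.77
top rack [441.2 224.8] 0.23
top rack_post [462.9 305.4] 0.57
top rack_pin [444.3 224.6] 0.71
top station [259.9 204.4] 0.68
top deck_mouth [258.5 208. ] 0.88
top catch_bed [261.1 162.1] 0.62
wrist [0.11720081 0.51824196 0.38427708]
{'time_s': 1.05, 'q': array([ 9.75606432e-01,  3.12900453e-01,  1.49771146e+00, -2.05688750e-06,
        1.33103073e+00, -2.23387468e-01]), 'joint_velocities': array([-4.95804712e-05, -1.22188790e-03,  1.47531458e-03,  1.63262465e-05,
       -5.93902860e-05,  1.69549557e-04]), 'tau': array([-5.81928580e-04, -4.02111304e+01, -2.52417523e+01,  6.94768480e-02,
        3.21310409e-02,  1.15087076e-05]), 'position': array([0.190733  , 0.48912274, 0.26371563]), 'ee_rot': array([ 1.84832054e-01,  9.82770121e-01, -2.33297217e-05, -9.03114009e-06]), 'force': array([-0.15348988,  0.73278224,  0.42775897]), 'moment': array([ 0.02129856, -0.03569095, -0.04379433]), 'grip_width': 0.9981334334561}
```

View pics/side0.png

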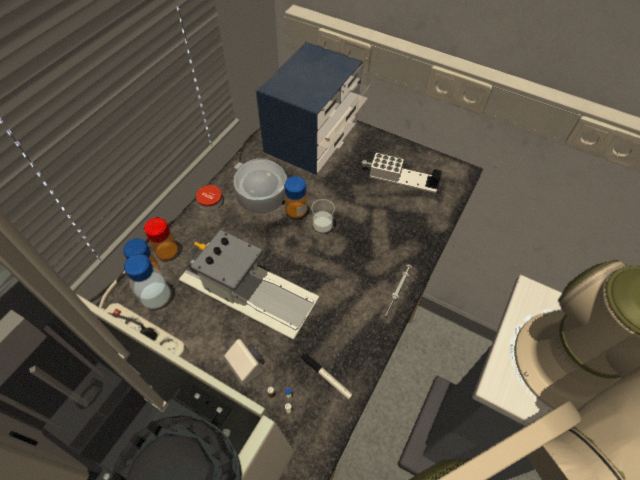

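View pics/top0.png

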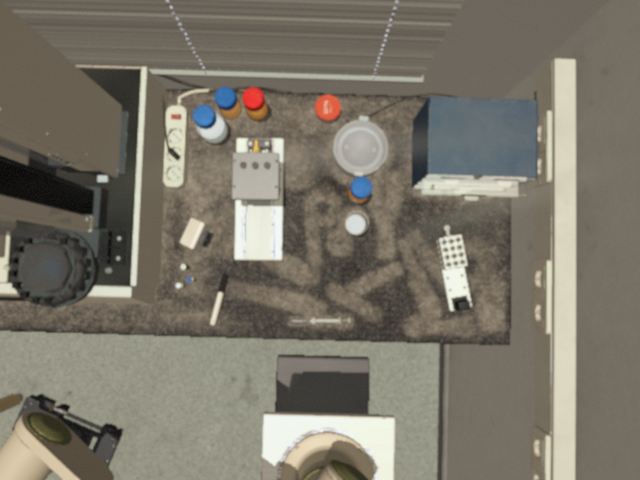

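Run:
```python
from h import *
a=read_camera("side");b=read_camera("top")
import cv2
cv2.imwrite("pics/tz.png",cv2.resize(b["image"][120:340,200:500],None,fx=2.6,fy=2.6,interpolation=cv2.INTER_CUBIC)[:,:,::-1])
S={"rack":[382.9,173],"post":[440.8,177.7],"pin":[361.5,161.5],"mouth":[253.2,291.8]}
T={"rack":[446.1,254],"post":[462.9,305.4],"pin":[444.3,224.6],"mouth":[258.5,208]}
for k in S: print(k,tri([ray(a,S[k]),ray(b,T[k])]))
for k,z in [("rack",0),("post",.025),("pin",.02),("mouth",.01)]:print(k,atz(a,S[k],z),atz(b,T[k],z))
print("bed",atz(b,[261.1,162.1],.01))
```

```text
rack (array([ 0.55062538, -0.27253853,  0.01191173]), [np.float64(0.004610126029749629), np.float64(0.004610126029749634)])
post (array([ 0.41845066, -0.31392215,  0.02937159]), [np.float64(0.005255497566718216), np.float64(0.005255497566718376)])
pin (array([ 0.61681231, -0.26496429,  0.02783658]), [np.float64(2.2958371338899015e-05), np.float64(2.295837133884719e-05)])
mouth (array([0.65036978, 0.19012976, 0.00742191]), [np.float64(0.005061329766347283), np.float64(0.005061329766347347)])
rack [ 0.55822088 -0.28153822  0.        ] [ 0.5467225  -0.27697732  0.        ]
post [ 0.4140225  -0.32008174  0.025     ] [ 0.42329876 -0.31362836  0.025     ]
pin [ 0.6196136  -0.27212616  0.02      ] [ 0.61747322 -0.26678603  0.02      ]
mouth [0.65398991 0.19335278 0.01      ] [0.64567317 0.18730269 0.01      ]
bed [0.75929672 0.18492331 0.01      ]
```

The side view shows the rack at upper right (pin 362,161, post 441,178). The top view shows the rack at right with its pin up (+x), and the station at (259,205) with its axis about world +x. Next I'll look at the wrist view and the zoom.

View pics/tz.png

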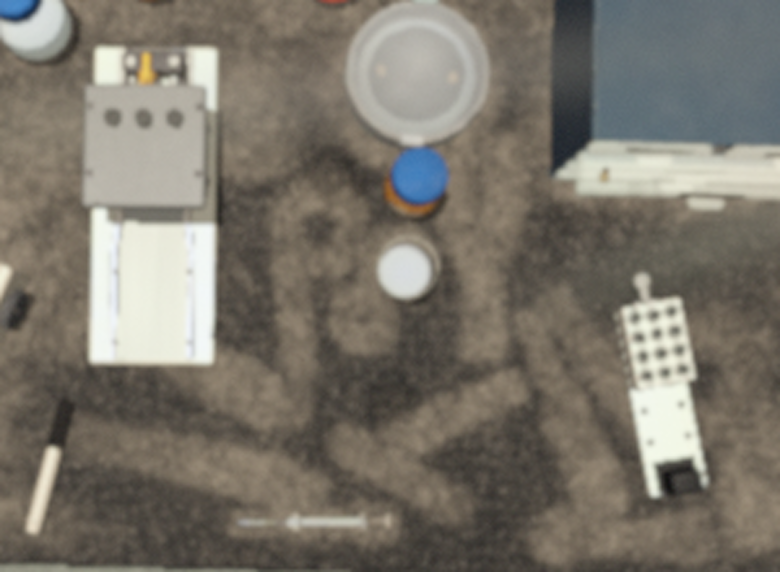

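```bash
cat >> h.py <<'E'
def go(xyz,yaw):
    """tool-down target, tool x at yaw deg; prints total shift/turn in tool axes"""
    s=sense();R0=Ro.from_quat(s["ee_rot"])
    y=np.radians(yaw);x=np.array([np.cos(y),np.sin(y),0]);z=np.array([0,0,-1.])
    R1=Ro.from_matrix(np.c_[x,np.cross(z,x),z])
    print("shift",np.round(R0.inv().apply(np.array(xyz)-s["position"])*1000,1),"turn",np.round(np.degrees((R0.inv()*R1).as_rotvec()),2),"t",s["time_s"],"F",np.round(s["force"],1))
E
python3 - <<'E'
from h import *
c=read_camera("wrist");R=np.array(c["R"]);s=sense();R0=Ro.from_quat(s["ee_rot"])
print(R0.inv().apply(R[2]),R0.inv().apply(-R.T@c["t"]-s["position"]),c["K"],c["k1"])
go([0.50,-0.29,0.24],193.6)
E
```

```text
[-3.05649726e-01 -3.80413166e-04  9.52143949e-01] [ 0.07911358  0.00040262 -0.12053958] [[372.31682967   0.         316.10791718]
 [  0.         372.31682967 236.6803821 ]
 [  0.           0.           1.        ]] 0.020811622402453937
shift [-571.2 -613.6   23.7] turn [  0.    0.  -34.9] t 1.2 F [-0.1 -0.3  0.5]
```

The zoom shows the station upright with its front edge at the bottom (deck 90–215 px, y 365). The rack pin is at (642,280) and the post at (680,478). Moving over the rack.

```bash
python3 -m pendant '[-41,-44,2,0,0,-4,-1,-82,-88,4,0,0,-8,-1,-123,-132,6,0,0,-12,-1,-164,-176,8,0,0,-16,-1,-205,-220,10,0,0,-20,-1,-246,-264,12,0,0,-24,-1,-287,-308,14,0,0,-28,-1,-328,-352,16,0,0,-32,-1]'
python3 - <<'E'
from h import *
go([0.50,-0.29,0.24],193.6)
E
```

```text
time_s: 2.2
position: [0.3688, 0.04, 0.248]
ee_rot: [-0.094, 0.996, -0.0, 0.001]
force: [1.1, 1.3, 0.1]
grip_width: 1.001
shift [ -66.9 -348.8    8.2] turn [-0.02  0.06 -2.79] t 2.2 F [1.1 1.3 0.1]
```

```bash
python3 -m pendant '[-10,-56,1,0,0,-1,-1,-21,-113,3,0,0,-2,-1,-32,-170,5,0,0,-3,-1,-43,-227,6,0,0,-3,-1,-54,-284,7,0,0,-3,-1,-64,-335,8,0,0,-3,-1,-67,-349,8,0,0,-3,-1,-67,-349,8,0,0,-3,-1]'
python3 - <<'E'
from h import *
c=read_camera("wrist");cv2.imwrite("pics/w1.png",c["image"][:,:,::-1])
for q,z in [("rack",0),("rack_post",.025),("rack_pin",.02)]:
    for d in tip_of("wrist",q)[:2]:print(q,np.round(d["at"],1),round(d["confidence"],2),atz(c,d["at"],z).round(4))
go([0.50,-0.29,0.24],193.6)
print(sense()["q"])
E
```

```text
time_s: 3.2
position: [0.5, -0.2901, 0.2398]
ee_rot: [-0.12, 0.993, 0.0, 0.0]
force: [0.5, 0.8, -0.2]
grip_width: 1.002
rack [307.4 250.6] 0.88 [ 0.5526 -0.2863  0.    ]
rack_post [312.1 106.9] 0.96 [ 0.4165 -0.3139  0.025 ]
rack_pin [307.8 314.6] 0.95 [ 0.6135 -0.271   0.02  ]
shift [ 0.3 -1.   0.7] turn [-0.03  0.08  0.28] t 3.4 F [-1.1 -0.1 -0. ]
[-7.27046799e-01  4.45439261e-01  1.36923531e+00  7.91019135e-04
  1.32564713e+00 -2.54033847e+00]
```

View pics/w1.png

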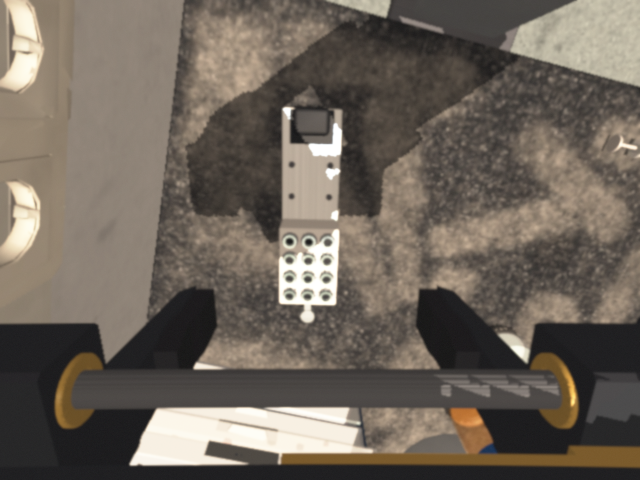

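The wrist view shows the rack with its post at (312,107), pin at (308,315) and block edges at columns 280 and 337. It lies nearly parallel to the tool, and the length post to pin comes out at 0.2016 m, as expected. Going down partway for a second view.

Run:
```python
from h import *
go([0.5306,-0.289,0.14],192.4)
```

```text
shift [-29.5  -7.3 100.7] turn [-0.03  0.08  1.48] t 3.4 F [-1.1 -0.1 -0. ]
```

```bash
python3 -m pendant '[-15,-4,50,0,0,1,-1,-30,-7,90,0,0,1.5,-1,-30,-7,101,0,0,1.5,-1,-30,-7,101,0,0,1.5,-1]'
python3 - <<'E'
from h import *
c=read_camera("wrist");cv2.imwrite("pics/w2.png",c["image"][:,:,::-1])
for q,z in [("rack",0),("rack_post",.025),("rack_pin",.02)]:
    for d in tip_of("wrist",q)[:2]:print(q,np.round(d["at"],1),round(d["confidence"],2),atz(c,d["at"],z).round(4))
go([0.5306,-0.289,0.14],192.4)
np.savez("w2.npz",R=c["R"],t=c["t"],K=c["K"],k1=c["k1"])
E
```

```text
time_s: 3.9
position: [0.5308, -0.2883, 0.1405]
ee_rot: [-0.108, 0.994, -0.0, 0.001]
force: [-0.2, -0.4, 1.2]
grip_width: 1.002
rack [312.8 260.3] 0.82 [ 0.5545 -0.2857  0.    ]
rack_post [314.6  46. ] 0.75 [ 0.4168 -0.3142  0.025 ]
rack_pin [312.6 344.8] 0.83 [ 0.6131 -0.2729  0.02  ]
shift [0.6 0.1 1.5] turn [-0.16  0.17 -0.02] t 4.1 F [0.4 0.5 0.5]
```

View pics/w2.png

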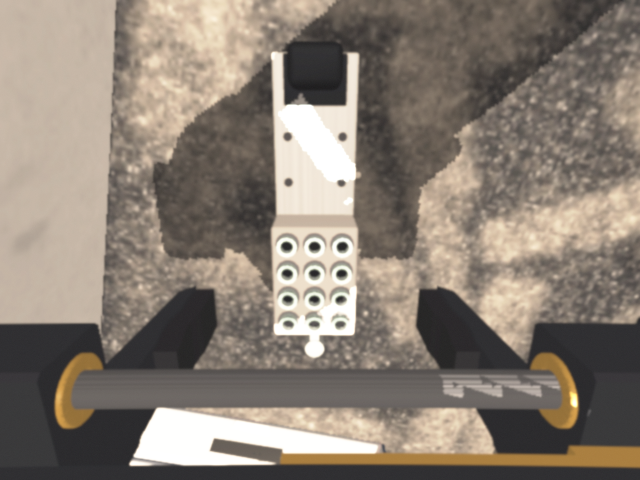

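Both heights give the same pin and post positions to about 1 mm, so the stated heights hold. In this view the rack is centred between the fingers (pin 313,345; block 273–357). Going down and gripping the block.

```bash
python3 -m pendant '[0,-1,40,0,0,0,-1,0,-1,75,0,0,0.2,-1,0,-1,95,0,0,0.2,-1,0,-1,103,0,0,0.2,-1,0,-1,103,0,0,0.2,-1]' 20; python3 -m pendant '[0,0,0,0,0,0,0.1,0,0,0,0,0,0,0.4,0,0,0,0,0,0,0.6,0,0,0,0,0,0,0.8,0,0,0,0,0,0,0.8,0,0,0,0,0,0,0.8]' 20
```

```text
time_s: 4.72
position: [0.532, -0.2904, 0.0391]
ee_rot: [-0.106, 0.994, -0.001, 0.002]
force: [0.1, 0.3, -0.6]
grip_width: 0.996
time_s: 5.48
position: [0.532, -0.2904, 0.0393]
ee_rot: [-0.106, 0.994, -0.001, 0.002]
force: [-0.9, 2.2, 4.1]
grip_width: 0.613
```

```bash
python3 -m pendant '[0,0,-8,0,0,0,0.8,0,0,-20,0,0,0,0.8,0,0,-40,0,0,0,0.8,0,0,-80,0,0,0,0.8,0,0,-120,0,0,0,0.8,0,0,-150,0,0,0,0.8,0,0,-160,0,0,0,0.8,0,0,-160,0,0,0,0.8]' 25
python3 - <<'E'
from h import *
c=read_camera("wrist");cv2.imwrite("pics/w3.png",c["image"][:,:,::-1])
c=read_camera("side");cv2.imwrite("pics/s3.png",c["image"][80:320,150:490,::-1].repeat(2,0).repeat(2,1))
go([0.42,0.19,0.20],180);print(sense()["moment"])
E
```

```text
time_s: 6.48
position: [0.5312, -0.2899, 0.1991]
ee_rot: [-0.106, 0.994, -0.001, 0.002]
force: [-1.2, -0.4, -5.3]
grip_width: 0.607
shift [  7.3 492.3  -2.8] turn [-0.06  0.12 12.17] t 6.575 F [ 0.7  0.  -4.3]
[ 0.13669777 -0.03744263  0.0176736 ]
```

View pics/w3.png

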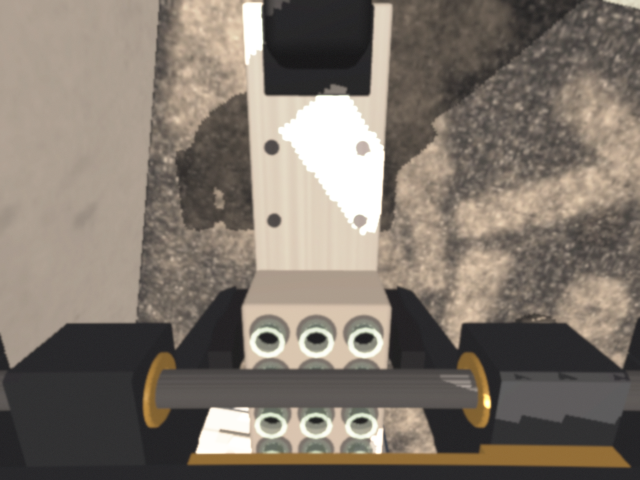

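View pics/s3.png

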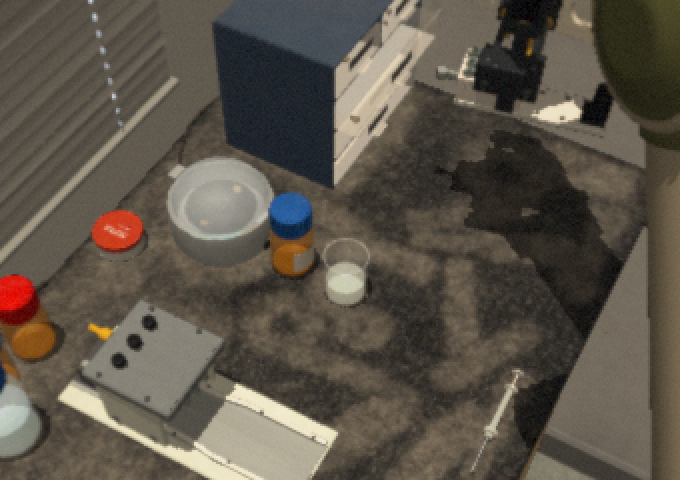

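The rack is held level and the force reads about 5 N. Its sled is parallel in the view (columns 245–390). Moving beside the station, above the bystanders, to look at the deck past the rack.

Run:
```python
from h import *
go([0.58,0.06,0.20],180)
```

```text
shift [-121.7  331.5   -2.3] turn [-0.06  0.12 12.17] t 6.575 F [ 0.7  0.  -4.3]
```

```bash
python3 -m pendant '[-8,22,-1,0,0,1,0.8,-24,66,-1,0,0,3,0.8,-42,116,-1,0,0,5,0.8,-62,168,-2,0,0,7,0.8,-82,222,-2,0,0,9,0.8,-102,276,-2,0,0,11,0.8,-116,315,-2,0,0,12.2,0.8,-122,331,-2,0,0,12.2,0.8]'; python3 -m pendant '[0,0,0,0,0,0,0.8,0,0,0,0,0,0,0.8]'
python3 - <<'E'
from h import *
c=read_camera("wrist");cv2.imwrite("pics/w4.png",c["image"][:,:,::-1])
for q,z in [("deck_mouth",.01),("catch_bed",.01),("rack_pin",.18),("station",0)]:
    for d in tip_of("wrist",q)[:2]:print(q,np.round(d["at"],1),round(d["confidence"],2),atz(c,d["at"],z).round(4))
np.savez("w4.npz",R=c["R"],t=c["t"],K=c["K"],k1=c["k1"])
go([0.58,0.06,0.20],180)
E
```

```text
time_s: 7.58
position: [0.58, 0.0616, 0.1984]
ee_rot: [-0.001, 1.0, -0.0, 0.0]
force: [-0.2, -0.0, -4.8]
grip_width: 0.612
time_s: 7.82
position: [0.5799, 0.0605, 0.1979]
ee_rot: [-0.0, 1.0, -0.0, -0.0]
force: [-0.2, -1.1, -4.2]
grip_width: 0.609
deck_mouth [452.2 296.6] 0.77 [0.6571 0.1848 0.01  ]
catch_bed [194.8 329.2] 0.3 [ 0.6913 -0.0537  0.01  ]
station [451.5 290.4] 0.71 [0.6558 0.1875 0.    ]
station [194.3 249.9] 0.66 [ 0.6156 -0.05    0.    ]
shift [ 0.  -0.8 -1.6] turn [-0.04  0.    0.04] t 8.075 F [ 0.  -0.4 -4.5]
```

View pics/w4.png

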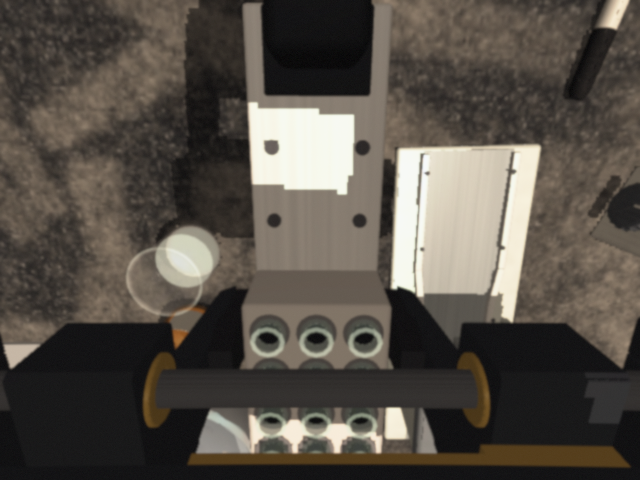

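The deck is clearly visible: front corners are near (399,149) and (540,146), and the guide strips run along columns ~420 and ~513. Measuring the edges more precisely.

Run:
```python
from h import *
im=cv2.imread("pics/w4.png");cv2.imwrite("pics/w4z.png",cv2.resize(im[135:345,385:555],None,fx=3.5,fy=2.8,interpolation=cv2.INTER_CUBIC))
```

```text
(no output)
```

View pics/w4z.png

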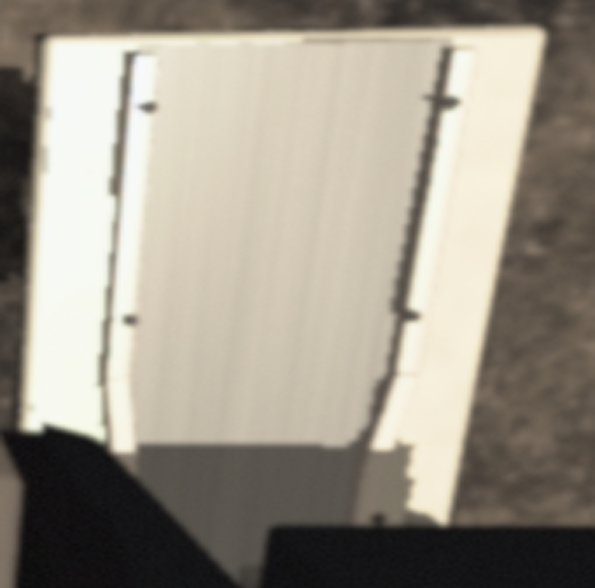

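Run:
```python
from h import *
c=dict(np.load("w4.npz"));f=lambda x,y,z:atz(c,[385+x/3.5,135+y/2.8],z)[:2].round(4)
for n,p in dict(FL=(42,38),FLd=(22,420),FR=(546,30),FRd=(448,525)).items():print(n,f(*p,.01))
for n,p in dict(sL=(157,55),sLd=(130,375),sR=(450,50),sRd=(402,375)).items():print(n,f(*p,.016),f(*p,.01))
b=read_camera("top")
g=lambda x,y,z:atz(b,[200+x/2.6,120+y/2.6],z)[:2].round(4)
for n,p in dict(FL=(90,364),FR=(213,363),BL=(94,47),BR=(218,47)).items():print(n,g(*p,.01))
for n,p in dict(hFL=(84,206),hFR=(205,208),hBL=(87,86),hBR=(206,86)).items():print(n,g(*p,.104))
```

```text
FL [0.525  0.1257]
FLd [0.6457 0.1286]
FR [0.5232 0.2404]
FRd [0.6836 0.244 ]
sL [0.5293 0.1508] [0.5299 0.1526]
sLd [0.6274 0.1533] [0.6299 0.1552]
sR [0.5281 0.2165] [0.5287 0.2196]
sRd [0.6272 0.2208] [0.6297 0.224 ]
FL [0.5169 0.2409]
FR [0.5211 0.1259]
BL [0.8173 0.2485]
BR [0.8209 0.131 ]
hFL [0.654  0.2383]
hFR [0.6553 0.1321]
hBL [0.7605 0.2397]
hBR [0.7636 0.1348]
```

Wrist and top cameras agree. The deck is 115 mm wide (116 given), yaw about 1.4°, with its centreline at y≈0.183 at the front edge and the station origin about (0.657, 0.186). I'll set down with the rack origin at station x ≈ -78, so TCP (0.556, 0.1835).

Run:
```python
from h import *
go([0.556,0.1835,0.18],181.4)
```

```text
shift [ 23.9 122.5  18.4] turn [-0.03  0.01 -1.35] t 8.125 F [ 0.2 -0.5 -4.8]
```

```bash
python3 -m pendant '[10,15,0,0,0,-0.5,0.8,20,50,0,0,0,-1,0.8,24,90,8,0,0,-1.35,0.8,24,115,16,0,0,-1.35,0.8,24,122.5,18,0,0,-1.35,0.8,24,122.5,18,0,0,-1.35,0.8]'
python3 - <<'E'
from h import *
go([0.556,0.1835,0.07],181.4)
E
```

```text
time_s: 8.88
position: [0.5556, 0.1837, 0.1805]
ee_rot: [-0.013, 1.0, -0.0, 0.0]
force: [-0.9, 0.2, -4.4]
grip_width: 0.609
shift [-4.000e-01 -1.000e-01  1.105e+02] turn [-0.04 -0.    0.05] t 8.875 F [-0.9  0.2 -4.4]
```

```bash
python3 -m pendant '[0,0,20,0,0,0,0.8,0,0,50,0,0,0,0.8,0,0,80,0,0,0,0.8,0,0,100,0,0,0,0.8,0,0,110,0,0,0,0.8,0,0,111,0,0,0,0.8]'
python3 - <<'E'
from h import *
c=read_camera("wrist");cv2.imwrite("pics/w5.png",c["image"][:,:,::-1])
c=read_camera("side");cv2.imwrite("pics/s5.png",cv2.resize(c["image"][180:360,150:420,::-1],None,fx=2.9,fy=2.9))
go([0.556,0.1835,0.0493],181.4)
E
```

```text
time_s: 9.62
position: [0.5558, 0.1831, 0.0696]
ee_rot: [-0.012, 1.0, -0.0, -0.0]
force: [-0.4, 0.0, -4.0]
grip_width: 0.614
shift [ 0.2  0.1 21. ] turn [-0.04  0.08  0.03] t 9.725 F [ 0.1  0.3 -4.1]
```

View pics/w5.png

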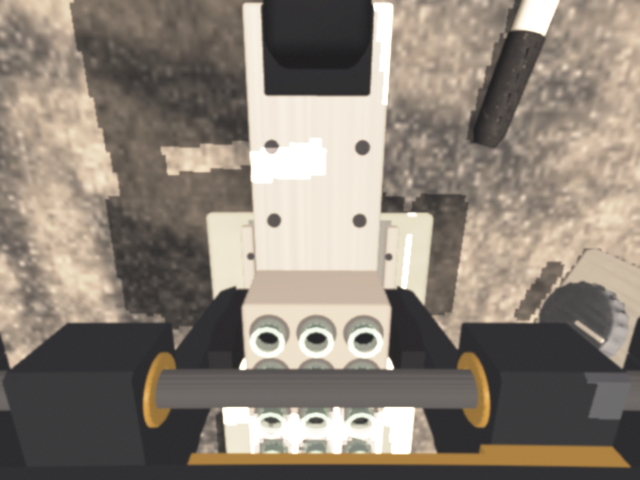

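View pics/s5.png

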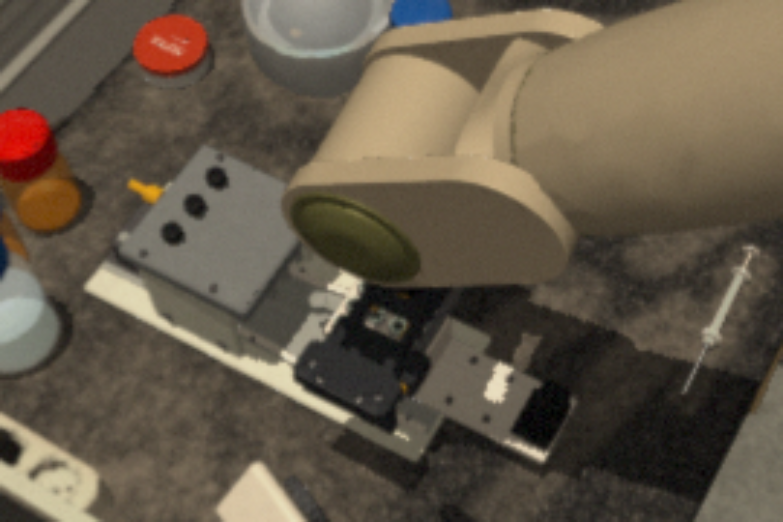

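The wrist view shows the sled between the two guide strips (deck front corners 208 and 433, row 213; sled centre ~318), so the lateral error is about 1 mm. The side view shows clearance to the head. Lowering.

```bash
python3 -m pendant '[0,1,8,0,0,0,0.8,0,1,15,0,0,0,0.8,0,1,18,0,0,0,0.8,0,1,19.5,0,0,0,0.8,0,1,20,0,0,0,0.8]'; python3 -m pendant '[0,0,0.3,0,0,0,0.8,0,0,0.6,0,0,0,0.8]'
```

```text
time_s: 10.35
position: [0.5562, 0.1844, 0.0503]
ee_rot: [-0.013, 1.0, -0.0, 0.001]
force: [-0.8, -0.1, -4.6]
grip_width: 0.61
time_s: 10.6
position: [0.5562, 0.1844, 0.0498]
ee_rot: [-0.013, 1.0, -0.0, 0.001]
force: [-0.3, -0.5, -4.6]
grip_width: 0.613
```

```bash
python3 -m pendant '[0,0,0.5,0,0,0,0.8,0,0,1.0,0,0,0,0.8,0,0,1.0,0,0,0,0.8]'; python3 -m pendant '[0,0,0.5,0,0,0,0.8,0,0,1.0,0,0,0,0.8,0,0,1.0,0,0,0,0.8]'
```

```text
time_s: 10.98
position: [0.5566, 0.1845, 0.0494]
ee_rot: [-0.013, 1.0, -0.0, 0.001]
force: [-1.3, -0.1, 2.2]
grip_width: 0.612
time_s: 11.35
position: [0.5571, 0.1845, 0.0494]
ee_rot: [-0.013, 1.0, -0.0, 0.002]
force: [-2.3, -0.3, 7.7]
grip_width: 0.612
```

Contact with the deck is felt at z = 0.0494 m, exactly 10 mm above the bench grasp height, so the rack is flat on the deck. Releasing and rising.

```bash
python3 -m pendant '[0,0,-0.5,0,0,0,0.8,0,0,-0.5,0,0,0,0.4,0,0,-0.5,0,0,0,0,0,0,-0.5,0,0,0,-0.5,0,0,-0.5,0,0,0,-1,0,0,-0.5,0,0,0,-1]'; python3 -m pendant '[0,0,-10,0,0,0,-1,0,0,-35,0,0,0,-1,0,0,-60,0,0,0,-1,40,0,-70,0,0,0,-1,80,0,-70,0,0,0,-1,104,0,-70,0,0,0,-1,104,0,-70,0,0,0,-1]'
python3 - <<'E'
from h import *
c=read_camera("wrist");cv2.imwrite("pics/w6.png",c["image"][:,:,::-1])
for q,z in [("rack",.01),("rack_post",.035),("rack_pin",.03),("deck_mouth",.01)]:
    for d in tip_of("wrist",q)[:1]:print(q,np.round(d["at"],1),round(d["confidence"],2),atz(c,d["at"],z).round(4))
np.savez("w6.npz",R=c["R"],t=c["t"],K=c["K"],k1=c["k1"])
go([0.45,0.182,.052],181.4)
E
```

```text
time_s: 12.1
position: [0.5572, 0.1845, 0.0501]
ee_rot: [-0.013, 1.0, -0.0, 0.002]
force: [-0.2, -0.6, -0.5]
grip_width: 0.928
time_s: 12.98
position: [0.4523, 0.1821, 0.1205]
ee_rot: [-0.013, 1.0, -0.0, 0.003]
force: [0.4, -0.1, 1.0]
grip_width: 1.002
rack [314.5 399.9] 0.85 [0.5782 0.1842 0.01  ]
rack_post [316.8 234.3] 0.56 [0.4385 0.1823 0.035 ]
shift [ 4.1  0.2 67.6] turn [-0.03  0.31  0.02] t 13.225 F [-0.8  0.3  0.1]
```

View pics/w6.png

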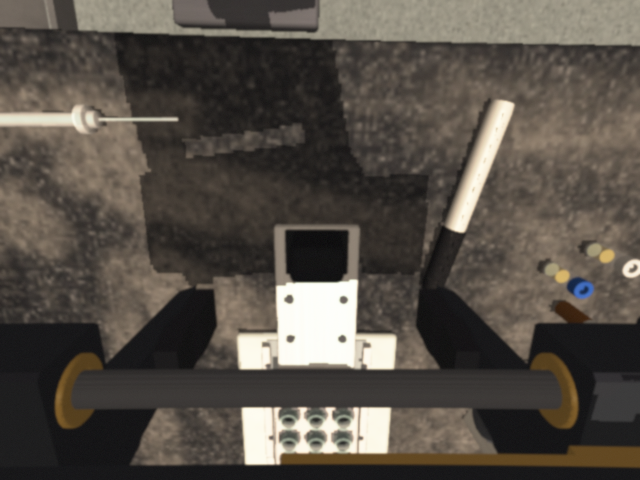

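The wrist view shows the sled flat and centred between the strips, with the post at (317,250). The rack origin measures (0.578, 0.184), as expected. Pinching the post.

```bash
python3 -m pendant '[3,0,30,0,0.3,0,-1,3,0,55,0,0.3,0,-1,3,0,66,0,0.3,0,-1,3,0,67.5,0,0.3,0,-1,3,0,67.5,0,0.3,0,0.2,3,0,67.5,0,0.3,0,0.8,3,0,67.5,0,0.3,0,1,3,0,67.5,0,0.3,0,1]' 25;  python3 -m pendant '[0,0,0,0,0,0,1,0,0,0,0,0,0,1,0,0,0,0,0,0,1]' 25
```

```text
time_s: 14.22
position: [0.4512, 0.1818, 0.0523]
ee_rot: [-0.012, 1.0, -0.0, 0.0]
force: [-0.9, 0.9, -0.6]
grip_width: 0.57
time_s: 14.6
position: [0.4512, 0.1818, 0.0524]
ee_rot: [-0.012, 1.0, -0.0, 0.0]
force: [-0.2, -0.3, 0.8]
grip_width: 0.34
```

```bash
python3 -m pendant '[-4,0,0,0,0,0,1,-10,0,0,0,0,0,1,-17,0,0,0,0,0,1,-24,0,0,0,0,0,1,-31,0,0,0,0,0,1,-38,0,0,0,0,0,1,-45,0,0,0,0,0,1,-50,0,0,0,0,0,1]'; python3 -c "
from h import *
c=read_camera('wrist');cv2.imwrite('pics/w7.png',c['image'][:,:,::-1])
s=sense();print(s['force'],s['moment'])"
```

```text
time_s: 15.6
position: [0.5017, 0.183, 0.0524]
ee_rot: [-0.012, 1.0, -0.0, 0.0]
force: [-1.3, 0.3, 1.8]
grip_width: 0.337
[-0.65110764 -0.55490987 -1.98049264] [ 0.0052517  -0.03178904  0.00596583]
```

View pics/w7.png

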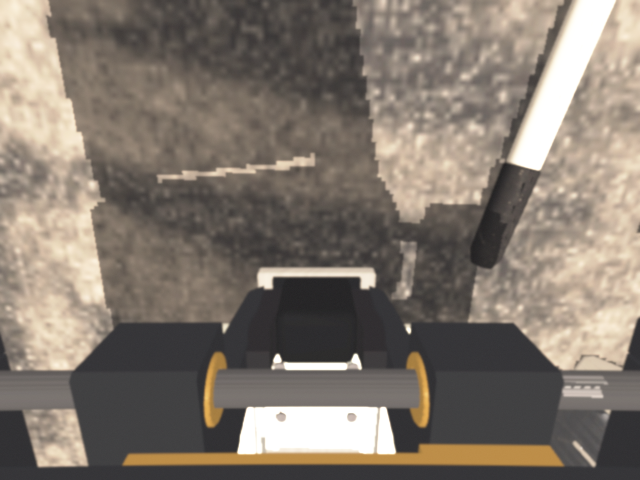

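The post is firmly held (275–358, rows 280–360), lateral force is near zero, and the rack slides freely. I'll go on to the earliest possible roller contact.

```bash
python3 -m pendant '[-4,0,0,0,0,0,1,-9,0,0,0,0,0,1,-14,0,0,0,0,0,1,-19,0,0,0,0,0,1,-24,0,0,0,0,0,1,-28,0,0,0,0,0,1,-32,0,0,0,0,0,1,-34,0,0,0,0,0,1]'; python3 -c "
from h import *
s=sense();print(s['position'],s['force'],s['moment'])"
```

```text
time_s: 16.65
position: [0.5363, 0.1839, 0.0524]
ee_rot: [-0.012, 1.0, -0.0, 0.001]
force: [-0.7, 0.1, 0.6]
grip_width: 0.343
[0.53632082 0.18385006 0.05238388] [-0.73734185  0.10410707  0.61286869] [ 0.04292708  0.21634894 -0.03055664]
```

```bash
python3 -m pendant '[-2,0,0,0,0,0,1,-4,0,0,0,0,0,1,-6,0,0,0,0,0,1,-8,0,0,0,0,0,1,-9,0,0,0,0,0,1]';python3 -m pendant '[-1,0,0,0,0,0,1,-2,0,0,0,0,0,1,-3,0,0,0,0,0,1,-4,0,0,0,0,0,1,-5,0,0,0,0,0,1]'; python3 -m pendant '[-1,0,0,0,0,0,1,-2,0,0,0,0,0,1,-3,0,0,0,0,0,1,-4,0,0,0,0,0,1]'
```

```text
time_s: 17.27
position: [0.5454, 0.1841, 0.0524]
ee_rot: [-0.012, 1.0, -0.0, 0.001]
force: [-0.4, 0.8, -0.3]
grip_width: 0.34
time_s: 17.9
position: [0.5505, 0.1842, 0.0524]
ee_rot: [-0.012, 1.0, -0.0, 0.001]
force: [-1.2, -0.2, 1.1]
grip_width: 0.335
time_s: 18.4
position: [0.5546, 0.1843, 0.0524]
ee_rot: [-0.012, 1.0, -0.0, 0.001]
force: [-1.3, -0.1, 0.8]
grip_width: 0.338
```

```bash
python3 -m pendant '[-1,0,0,0,0,0,1,-2,0,0,0,0,0,1,-3,0,0,0,0,0,1]';python3 -m pendant '[-1,0,0,0,0,0,1,-2,0,0,0,0,0,1,-3,0,0,0,0,0,1]'; python3 -m pendant '[-1,0,0,0,0,0,1,-2,0,0,0,0,0,1,-3,0,0,0,0,0,1]'
```

```text
time_s: 18.77
position: [0.5576, 0.1844, 0.0524]
ee_rot: [-0.012, 1.0, -0.0, 0.001]
force: [-1.3, -0.1, -0.3]
grip_width: 0.341
time_s: 19.15
position: [0.5607, 0.1844, 0.0524]
ee_rot: [-0.012, 1.0, -0.0, 0.001]
force: [-1.8, -0.5, -0.1]
grip_width: 0.339
time_s: 19.52
position: [0.5638, 0.1845, 0.0524]
ee_rot: [-0.012, 1.0, -0.0, 0.001]
force: [-0.7, 0.9, 0.1]
grip_width: 0.337
```

```bash
python3 -c "
from h import *
c=read_camera('top');cv2.imwrite('pics/t8.png',cv2.resize(c['image'][120:320,180:340,::-1],None,fx=3,fy=3,interpolation=cv2.INTER_CUBIC))"
```

```text
(no output)
```

View pics/t8.png

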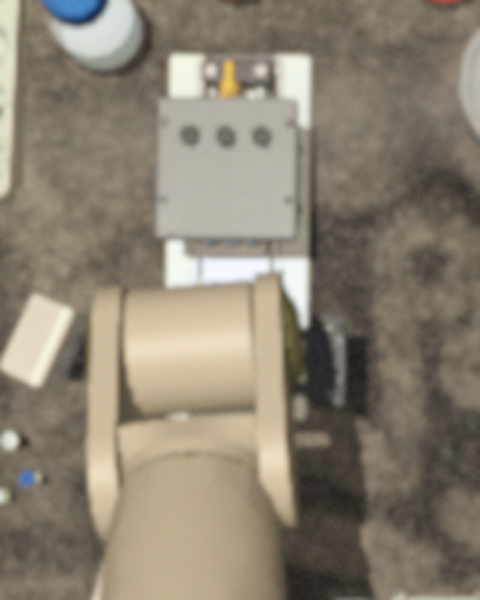

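The top view shows the arm still well short of the head plate (head front at row 238, wrist at 285). The push force is only about 1 N, so I continue.

```bash
python3 -m pendant '[-1,0,0,0,0,0,1,-2,0,0,0,0,0,1,-3,0,0,0,0,0,1]';python3 -m pendant '[-1,0,0,0,0,0,1,-2,0,0,0,0,0,1,-3,0,0,0,0,0,1]'; python3 -m pendant '[-1,0,0,0,0,0,1,-2,0,0,0,0,0,1]'
```

```text
time_s: 19.95
position: [0.5669, 0.1846, 0.0524]
ee_rot: [-0.012, 1.0, -0.0, 0.001]
force: [-2.1, 0.0, 0.4]
grip_width: 0.337
time_s: 20.32
position: [0.57, 0.1847, 0.0524]
ee_rot: [-0.012, 1.0, -0.0, 0.001]
force: [-0.3, -0.6, 0.8]
grip_width: 0.337
time_s: 20.58
position: [0.572, 0.1847, 0.0524]
ee_rot: [-0.012, 1.0, -0.0, 0.001]
force: [-1.4, 0.0, 0.1]
grip_width: 0.339
```

```bash
python3 -m pendant '[-1,0,0,0,0,0,1,-2,0,0,0,0,0,1]';python3 -m pendant '[-1,0,0,0,0,0,1,-2,0,0,0,0,0,1]'; python3 -m pendant '[-1,0,0,0,0,0,1,-2,0,0,0,0,0,1]'; python3 -m pendant '[-1,0,0,0,0,0,1,-2,0,0,0,0,0,1]'|grep -v ee
```

```text
time_s: 20.82
position: [0.5741, 0.1848, 0.0524]
ee_rot: [-0.012, 1.0, -0.0, 0.001]
force: [-1.2, -0.3, 0.5]
grip_width: 0.341
time_s: 21.08
position: [0.5762, 0.1848, 0.0524]
ee_rot: [-0.012, 1.0, -0.0, 0.001]
force: [-0.2, -0.7, -0.5]
grip_width: 0.34
time_s: 21.32
position: [0.5782, 0.1849, 0.0524]
ee_rot: [-0.012, 1.0, -0.0, 0.001]
force: [-1.0, -0.7, 0.4]
grip_width: 0.337
time_s: 21.58
position: [0.5803, 0.1849, 0.0524]
force: [-0.5, -0.3, 0.3]
grip_width: 0.337
```

```bash
python3 -m pendant '[-1,0,0,0,0,0,1,-2,0,0,0,0,0,1]';python3 -m pendant '[-1,0,0,0,0,0,1,-2,0,0,0,0,0,1]'; python3 -c "
from h import *
for n in ['wrist','side']:
  c=read_camera(n);im=c['image'][:,:,::-1]
  if n=='side': im=cv2.resize(im[200:360,150:350],None,fx=3.5,fy=3.5,interpolation=cv2.INTER_CUBIC)
  cv2.imwrite('pics/%s9.png'%n,im)
  if n=='wrist':
    for d in tip_of(n,'rack_post')[:1]:print(d,atz(c,d['at'],.035))"
```

```text
time_s: 21.82
position: [0.5824, 0.185, 0.0524]
ee_rot: [-0.012, 1.0, -0.0, 0.001]
force: [-1.2, -0.5, 0.6]
grip_width: 0.34
time_s: 22.08
position: [0.5844, 0.185, 0.0524]
ee_rot: [-0.012, 1.0, -0.0, 0.001]
force: [-1.3, -0.7, 0.9]
grip_width: 0.338
{'at': [316.5, 286.4], 'confidence': 0.66} [0.57100457 0.18504267 0.035     ]
```

View pics/wrist9.png

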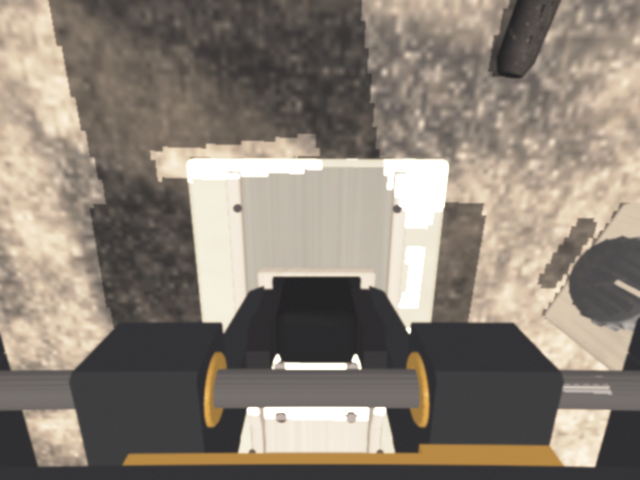

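View pics/side9.png

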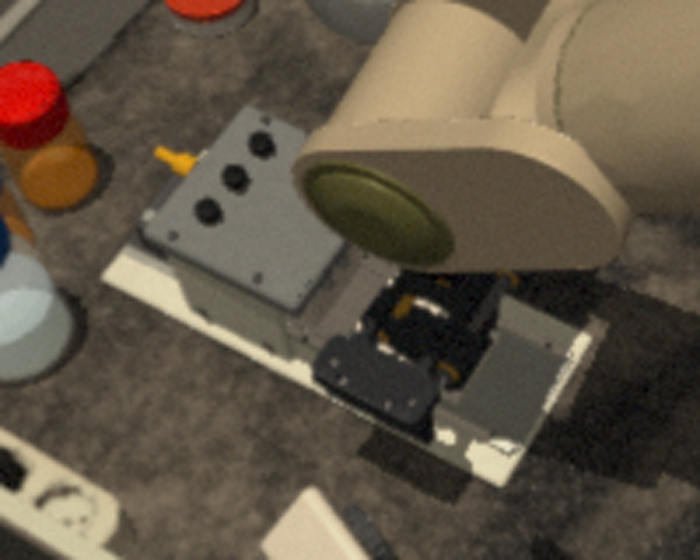

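The post hasn't slipped in the grip, and the origin is at about station +53 mm. The head is clear of the gripper. The rollers should start within a few mm, so smaller steps now.

```bash
for i in 1; do :; done; python3 -m pendant '[-1,0,0,0,0,0,1,-1.5,0,0,0,0,0,1]';python3 -m pendant '[-1,0,0,0,0,0,1,-1.5,0,0,0,0,0,1]'; python3 -m pendant '[-1,0,0,0,0,0,1,-1.5,0,0,0,0,0,1]'
```

```text
time_s: 22.48
position: [0.5853, 0.185, 0.0524]
ee_rot: [-0.012, 1.0, -0.0, -0.0]
force: [-7.6, -0.8, 4.2]
grip_width: 0.337
time_s: 22.72
position: [0.5859, 0.1851, 0.0524]
ee_rot: [-0.012, 1.0, -0.0, -0.002]
force: [-7.7, -1.0, 5.1]
grip_width: 0.334
time_s: 22.98
position: [0.5865, 0.1851, 0.0524]
ee_rot: [-0.012, 1.0, -0.0, -0.003]
force: [-8.8, -1.3, 4.3]
grip_width: 0.338
```

```bash
python3 -m pendant '[-1,0,0,0,0,0,1,-1.5,0,0,0,0,0,1]';python3 -m pendant '[-1,0,0,0,0,0,1,-1.5,0,0,0,0,0,1]'; python3 -m pendant '[-1,0,0,0,0,0,1,-1.5,0,0,0,0,0,1]'; python3 -c "
from h import *
c=read_camera('wrist');cv2.imwrite('pics/w10.png',c['image'][:,:,::-1])
s=sense();print(s['position'],s['force'],s['moment'])
for d in tip_of('wrist','rack_post')[:1]:print(d,atz(c,d['at'],.035))"
```

```text
time_s: 23.22
position: [0.5871, 0.1852, 0.0524]
ee_rot: [-0.012, 1.0, -0.001, -0.004]
force: [-8.7, -0.9, 4.4]
grip_width: 0.338
time_s: 23.48
position: [0.5877, 0.1853, 0.0524]
ee_rot: [-0.012, 1.0, -0.001, -0.006]
force: [-7.5, -0.7, 4.1]
grip_width: 0.339
time_s: 23.72
position: [0.5883, 0.1854, 0.0524]
ee_rot: [-0.012, 1.0, -0.001, -0.007]
force: [-7.6, -0.2, 4.0]
grip_width: 0.338
[0.58834798 0.1853831  0.05234782] [-7.67322966 -0.74850116  4.67055463] [-0.08013156  0.94568057 -0.17560266]
{'at': [316.3, 289.4], 'confidence': 0.98} [0.57602762 0.18534683 0.035     ]
```

View pics/w10.png

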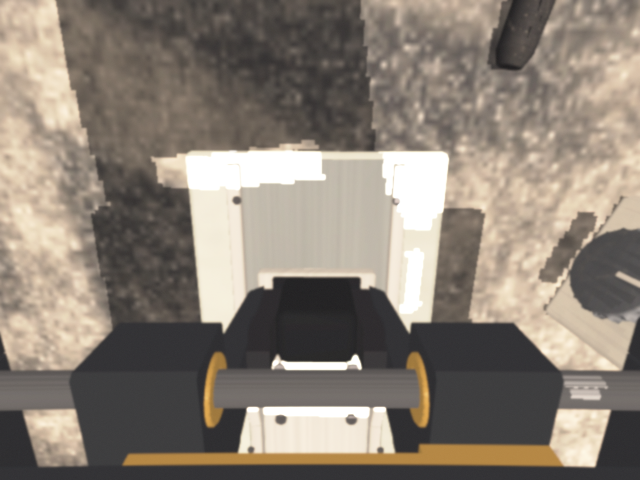

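The force rose at TCP x≈0.585, so the pin has met the rollers. Image and grip are unchanged, but the tool is pitching slightly (0.8°), which I should take out while pushing.

Run:
```python
from h import *
go([0.5885,.1854,.0524],181.4)
```

```text
shift [-0.1  0.  -0. ] turn [-0.07 -0.8   0.01] t 23.825 F [-6.9 -1.2  5.1]
```

```bash
python3 -m pendant '[-0.5,0,0,0,-0.5,0,1,-0.8,0,0,0,-1,0,1,-0.8,0,0,0,-1.2,0,1]'; python3 -c "
from h import *
s=sense();print(s['position'],s['force'],s['moment'])
go([0.5885,.1854,.0524],181.4)"
```

```text
time_s: 24.2
position: [0.5881, 0.1854, 0.0524]
ee_rot: [-0.012, 1.0, -0.001, 0.002]
force: [-6.5, -0.3, 5.5]
grip_width: 0.336
[0.58814035 0.18538637 0.05236452] [-6.53110238 -0.26808286  5.52099018] [-0.05588065  1.41774767 -0.13738007]
shift [-0.4  0.  -0. ] turn [-0.09  0.22  0.02] t 24.2 F [-6.5 -0.3  5.5]
```

```bash
python3 -m pendant '[-1,0,-0.3,0,-0.1,0,1,-2,0,-0.4,0,-0.2,0,1,-2.5,0,-0.4,0,-0.2,0,1]'; python3 -c "
from h import *
s=sense();print(s['position'],s['force'],s['moment'])
go([0.5885,.1854,.0524],181.4)"
```

```text
time_s: 24.58
position: [0.5894, 0.1855, 0.0524]
ee_rot: [-0.012, 1.0, -0.001, 0.002]
force: [-6.5, -0.7, 2.9]
grip_width: 0.339
[0.58943942 0.18545454 0.05237525] [-6.46508593 -0.72893757  2.87770706] [-0.01745919  1.27529621 -0.12533482]
shift [ 0.9 -0.  -0. ] turn [-0.1   0.21  0.01] t 24.575 F [-6.5 -0.7  2.9]
```

```bash
python3 -m pendant '[-1,0,-0.2,0,0,0,1,-2,0,-0.2,0,-0.1,0,1,-2.5,0,-0.2,0,-0.1,0,1]';  python3 -m pendant '[-1,0,-0.2,0,0,0,1,-2,0,-0.2,0,-0.1,0,1]'; python3 -c "
from h import *
s=sense();print(s['position'],s['force'],s['moment'])
c=read_camera('wrist')
for d in tip_of('wrist','rack_post')[:1]:print(d,atz(c,d['at'],.035))
go([0.5885,.1854,.0524],181.4)"
```

```text
time_s: 24.95
position: [0.5911, 0.1855, 0.0524]
ee_rot: [-0.012, 1.0, -0.001, 0.001]
force: [-5.8, -1.2, 2.6]
grip_width: 0.338
time_s: 25.2
position: [0.5927, 0.1855, 0.0524]
ee_rot: [-0.012, 1.0, -0.001, 0.002]
force: [-3.4, -0.6, 0.5]
grip_width: 0.333
[0.59269585 0.18553237 0.05239618] [-3.42057981 -0.61950883  0.4801035 ] [ 0.00883663  0.80547105 -0.145927  ]
{'at': [316.2, 286.9], 'confidence': 0.89} [0.57949351 0.18541957 0.035     ]
shift [ 4.5 -0.   0. ] turn [-0.1   0.23 -0.  ] t 25.3 F [-1.6 -1.4 -0.6]
```

The force peaked near 8 N and is now falling, so the pin is passing the widest point of the rollers. Easing on to the stop.

```bash
python3 -m pendant '[-1,0,0,0,0,0,1,-1.5,0,0,0,0,0,1]';  python3 -m pendant '[-1,0,0,0,0,0,1,-1.5,0,0,0,0,0,1]'; python3 -c "
from h import *
s=sense();print(s['position'],s['force'],s['moment'])
go([0.5885,.1854,.0524],181.4)"
```

```text
time_s: 25.55
position: [0.5947, 0.1855, 0.0524]
ee_rot: [-0.012, 1.0, -0.001, 0.002]
force: [-1.6, -0.5, 0.1]
grip_width: 0.335
time_s: 25.8
position: [0.5966, 0.1855, 0.0524]
ee_rot: [-0.012, 1.0, -0.001, 0.003]
force: [-0.0, -1.2, -1.7]
grip_width: 0.338
[0.59660269 0.18549953 0.05240466] [-0.0272805  -1.17363638 -1.73568523] [ 0.03550593  0.23424122 -0.08372658]
shift [ 8.1  0.1 -0. ] turn [-0.1   0.3  -0.01] t 25.8 F [-0.  -1.2 -1.7]
```

```bash
python3 -m pendant '[-0.7,0,0,0,0,0,1,-1,0,0,0,0.1,0,1]';  python3 -m pendant '[-0.7,0,0,0,0,0,1,-1,0,0,0,0.1,0,1]'; python3 -c "
from h import *
s=sense();print(s['position'],s['force'],s['moment'])
go([0.5885,.1854,.0524],181.4)"
```

```text
time_s: 26.05
position: [0.5973, 0.1855, 0.0524]
ee_rot: [-0.012, 1.0, -0.001, 0.001]
force: [-4.0, -0.7, 0.7]
grip_width: 0.341
time_s: 26.3
position: [0.5975, 0.1856, 0.0524]
ee_rot: [-0.012, 1.0, -0.001, -0.001]
force: [-8.4, -1.4, 5.1]
grip_width: 0.332
[0.59752663 0.18558258 0.05237178] [-8.38101021 -1.3771565   5.12783754] [-0.01971003  1.36637061 -0.1315876 ]
shift [ 9.  0. -0.] turn [-0.12 -0.1   0.01] t 26.3 F [-8.4 -1.4  5.1]
```

```bash
python3 -m pendant '[-0.8,0,-0.2,0,-0.1,0,1,-1.2,0,-0.3,0,-0.2,0,1]'; python3 -c "
from h import *
s=sense();print(s['position'],s['force'],s['moment'])
c=read_camera('wrist');cv2.imwrite('pics/w11.png',c['image'][:,:,::-1])
for d in tip_of('wrist','rack_post')[:1]:print(d,atz(c,d['at'],.035))
go([0.5885,.1854,.0524],181.4)"
```

```text
time_s: 26.55
position: [0.5976, 0.1856, 0.0524]
ee_rot: [-0.012, 1.0, -0.001, -0.001]
force: [-8.3, -0.8, 4.1]
grip_width: 0.334
[0.59755859 0.18564433 0.05238938] [-8.25813468 -0.76049307  4.09908719] [-0.1010213   1.54797397 -0.12399966]
{'at': [316.9, 285.2], 'confidence': 0.64} [0.58355671 0.18577457 0.035     ]
shift [9.1 0.  0. ] turn [-0.13 -0.1   0.01] t 26.65 F [-8.9 -1.4  2.1]
```

View pics/w11.png

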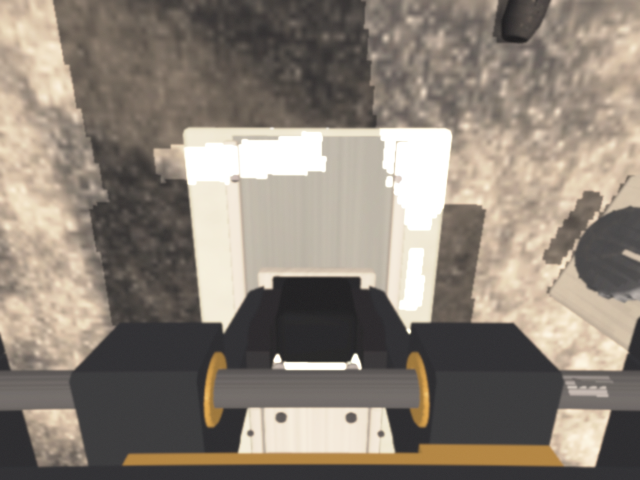

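Now at TCP x 0.5976 with no further travel: 12.5 mm after the rollers began to resist, which fits home. One slightly firmer push (under 20 N) to confirm it is solid.

```bash
python3 -m pendant '[-0.8,0,-0.2,0,-0.1,0,1,-1.6,0,-0.3,0,-0.2,0,1,-1.9,0,-0.3,0,-0.2,0,1]'; python3 -c "
from h import *
s=sense();print(s['position'],s['force'],s['moment'])"; python3 -m pendant '[0.5,0,0,0,0,0,1,1.2,0,0,0,0,0,1,1.8,0,0,0,0,0,1]'; python3 -c "
from h import *
s=sense();print(s['position'],s['force'],s['moment'])"
```

```text
time_s: 27.02
position: [0.5977, 0.1857, 0.0524]
ee_rot: [-0.012, 1.0, -0.001, -0.002]
force: [-13.6, -1.7, 7.3]
grip_width: 0.339
[0.59768952 0.18570783 0.05238784] [-13.56549505  -1.7155154    7.2646855 ] [-0.08827718  2.11412905 -0.13709395]
time_s: 27.4
position: [0.5966, 0.1856, 0.0526]
ee_rot: [-0.012, 1.0, -0.001, -0.001]
force: [4.1, -0.0, -2.6]
grip_width: 0.337
[0.59658744 0.18560222 0.05256228] [ 4.0623867  -0.04082017 -2.56092466] [ 0.00104634 -0.4959949  -0.09649584]
```

The stop is solid at 13.6 N, and the catch holds against a 4 N pull. Seating it again, then releasing.

```bash
python3 -m pendant '[-0.8,0,0,0,0,0,1,-1.5,0,0,0,0,0,1,-2.2,0,0,0,-0.1,0,1]'; python3 -m pendant '[-0.3,0,0,0,0,0,1,-0.6,0,0,0,0,0,1]'; python3 -c "
from h import *
s=sense();print(s['position'],s['force'],s['moment'])"
```

```text
time_s: 27.78
position: [0.5976, 0.1857, 0.0524]
ee_rot: [-0.012, 1.0, -0.001, -0.002]
force: [-9.2, -1.8, 4.4]
grip_width: 0.339
time_s: 28.02
position: [0.5976, 0.1857, 0.0524]
ee_rot: [-0.012, 1.0, -0.001, -0.003]
force: [-7.1, -1.3, 3.9]
grip_width: 0.337
[0.59757829 0.18574059 0.05239549] [-7.14638925 -1.31166287  3.89001234] [-0.05282555  1.05214698 -0.14498414]
```

```bash
python3 -m pendant '[0,0,0,0,0,0,0.5,0,0,0,0,0,0,0,0,0,0,0,0,0,-0.5,0,0,0,0,0,0,-1,0,0,0,0,0,0,-1,0,0,0,0,0,0,-1]'; python3 -m pendant '[10,0,-2,0,0.3,0,-1,35,0,-10,0,0.3,0,-1,70,0,-40,0,0.3,0,-1,100,0,-80,0,0.3,0,-1,130,0,-120,0,0.3,0,-1,130,0,-150,0,0.3,0,-1,130,0,-150,0,0.3,0,-1]'; python3 -c "
from h import *
for n in ['wrist','side','top']:
  c=read_camera(n);im=c['image'][:,:,::-1]
  if n=='side': im=cv2.resize(im[150:360,150:430],None,fx=2.8,fy=2.8,interpolation=cv2.INTER_CUBIC)
  if n=='top': im=cv2.resize(im[120:320,180:420],None,fx=3,fy=3,interpolation=cv2.INTER_CUBIC)
  cv2.imwrite('pics/%s12.png'%n,im)
  for q,z in [('rack_post',.035),('rack',.01),('deck_mouth',.01)]:
    for d in tip_of(n,q)[:1]:print(n,q,d,atz(c,d['at'],z))
"
```

```text
time_s: 28.78
position: [0.5976, 0.1858, 0.0524]
ee_rot: [-0.012, 1.0, -0.001, -0.003]
force: [0.2, 1.0, -0.0]
grip_width: 0.881
time_s: 29.65
position: [0.4686, 0.1832, 0.2051]
ee_rot: [-0.013, 1.0, -0.001, -0.003]
force: [-0.4, 0.3, -0.5]
grip_width: 1.004
wrist rack_post {'at': [313.5, 346.3], 'confidence': 0.78} [0.58541717 0.18345583 0.035     ]
wrist rack {'at': [315.1, 445.7], 'confidence': 0.58} [0.72451468 0.18808656 0.01      ]
wrist deck_mouth {'at': [463.8, 321.7], 'confidence': 0.62} [0.5710089  0.32621197 0.01      ]
side rack_post {'at': [283.9, 299.1], 'confidence': 0.79} [0.57781412 0.18511735 0.035     ]
side rack {'at': [227.7, 279.5], 'confidence': 0.74} [0.72107051 0.19598832 0.01      ]
side deck_mouth {'at': [252.4, 290.2], 'confidence': 0.97} [0.65776326 0.19090893 0.01      ]
top rack_post {'at': [255.8, 230.7], 'confidence': 0.74} [0.58815507 0.18933824 0.035     ]
top deck_mouth {'at': [261.4, 205.4], 'confidence': 0.9} [0.65227635 0.18043334 0.01      ]
```

View pics/wrist12.png

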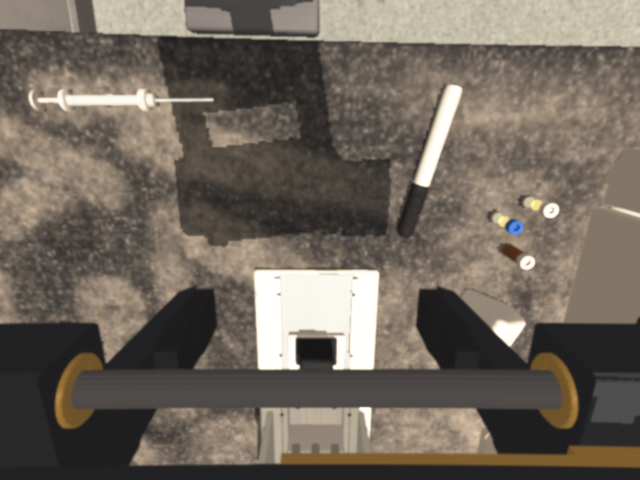

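View pics/side12.png

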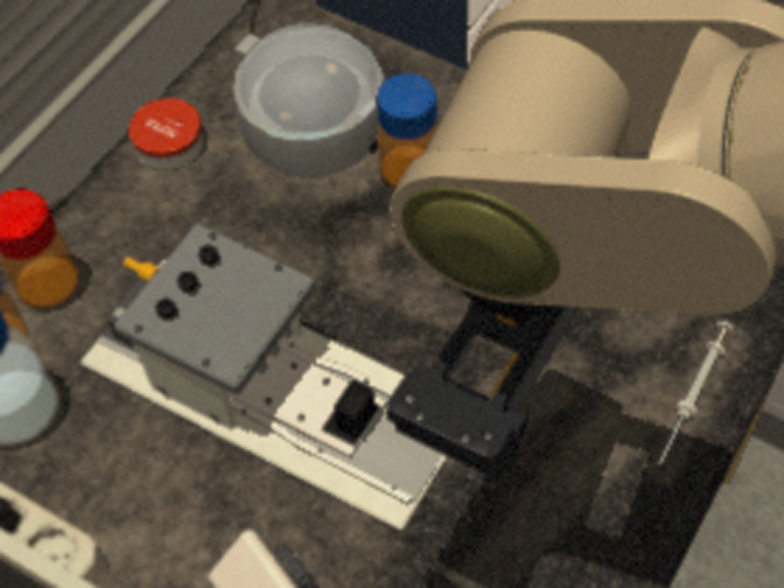

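View pics/top12.png

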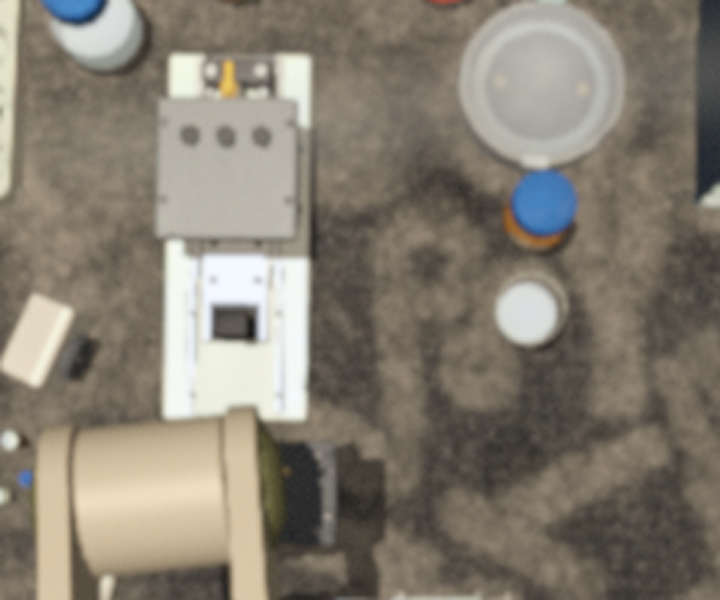

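The side and top views show the rack straight between the strips under the head, with the post at about (352,405) in the side crop and (233,322) in the top crop. The gripper is clear, and the beaker, bottle and timer are where they started. Handing in.

```bash
python3 -c "
from h import *
print(job_done())"
```

```text
the job is handed in; nothing more can be done
None
```

The rack is loaded: it sits fully home against the stop with the roller catch behind the pin, and I handed the job in at about 30 s of the 64 s allowed.

**What I did:** I gripped the rack by the block sides, carried it level above the bystanders, and set it flat between the guide strips. Deck contact came exactly 10 mm above the bench height. I then gripped the post and slid the rack in.

**What I felt:**
- **Rollers:** they began to resist at TCP x ≈ 0.585 m. The push peaked at about 9 N, then fell to about 0.
- **Stop:** it was solid at TCP x ≈ 0.5975 m, about 12.5 mm after the rollers began (12 mm expected). A 13.6 N check push moved the rack only about 0.1 mm further.
- **Catch:** pulling back with 4 N shifted the tool about 1 mm and the rack did not come free. I pressed it home again before letting go.

**Last pictures:** the rack is straight under the head and the gripper is clear. The beaker, bottle and timer look unmoved. The rack origin works out at about station +67 mm, near the deep end of the +32 to +68 mm range.

**Caveats:**
- **Camera disagreement:** the last pictures disagreed by about 10 mm on where the post's front face is (0.578 to 0.588 m), so "home" rests mainly on the felt forces.
- **Plunger not read:** I did not read the rack-present plunger itself.
- **Tool tilt:** the tool pitched up to 0.8° while the pin was in the rollers, and I corrected it there.

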